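Check in the returned bell chestpieces

ROBOT

A 6-joint arm with a two-finger parallel gripper is mounted at the origin on the work surface. World frame = base frame: x ahead of the robot, y to its left, z up, the work surface at z = 0. Lengths are in m, angles in rad, forces in N, time in s.
With the tool pointing down it reaches from about 0.3 to 0.75 m from the base axis. Payload 8.5 kg.
Tool frame: the origin (TCP) lies at the very end of the fingers, on their centre line; the grasp point (between the pads) lies 19 mm behind it; x points along the fingers, z is the direction in which the jaws open and shut, and the axes are right-handed (so a half turn about x gives the same grasp; the last joint's range is limited). The gripper opens to 88 mm and grips with 3 to 60 N. Pads are 18 mm wide; open, the fingers measure 123 mm over their backs; the gripper's body (75 mm by 187 mm) begins 45 mm behind the grasp point.
Start: joints at [-1.512, 0.381, 1.297, -0, 1.464, -0.215], TCP at [0.149, -0.529, 0.239] pointing down, gripper open.
Joint ranges: [-3.11, 3.11], [-0.89, 2.33], [0.22, 2.48], [-1.42, 4.56], [0.17, 2.85], [-2.88, 2.88]. Speed limits (rad/s): [2.39, 2.39, 3.14, 3.14, 3.14, 3.14].

INTERFACE

Orientations are given as [roll, pitch, yaw] about the fixed x, y, z axes, in that order (R = Rz(yaw) Ry(pitch) Rx(roll)).
In Python, from workcell import manip, capture, models gives the robot as it stands. The module is installed in compiled form; this text tells all that it offers.
- The arm moves only by the tool move_arm, never from a script. Its argument "motion" is a list of rows, each an object of numbers: "gripper": the closure, from 0 (fully open) to 1 (shut); "dx", "dy", "dz": the shift along the world's x, y, z in mm; "yaw": the turn about the world's z in rad. In form: [{"gripper": .., "dx": .., "dy": .., "dz": .., "yaw": ..}, ...]. A call has exactly 5 rows; each row is the pose to reach, as a shift and turn from the pose commanded when the call began; what a row does not reach only later rows make up. A row lasts 1/12 s, in which the tool goes at most 41.7 mm and 7.16 degrees, less where a joint would pass 70% of its speed; a pose out of reach is approached as far as the arm can. A call with a gripper value outside its range is refused whole. The fingers move at their own pace and stop on an object; "squeeze" is the grip in N (left out, the last holds). Time passes only in rows, so rows that repeat a pose let the fingers close, or fill a call up. It gives the time, the measured TCP pose, the force and the opening at its end, in the units of the state.
- manip.sense(): the state, without advancing time (a new reading comes with each control period).
- capture(name): name is "scene" or "top"; returns a dict with "color" (480x640x3 uint8, red, green, blue), "vertical_fov" (degrees; the focal length in pixels is half the picture's height over the tangent of half this angle, whatever the lens; pixels are square), "cx", "cy" (the principal point, pixels), "origin" and "attitude" of the camera in the world. Camera axes: x right, y down, z forward; pixel columns grow to the right and rows downward; lengths in m; the calibration is good to about 2 mm. A picture is of the moment at which its call begins. There is no depth.
- manip.hand_in(): hands the job in, once; it reports no verdict.
Trained networks look in the newest picture that a camera, given by its name, has taken for a name from the list of things; names that differ only in an ending like _2 or _b are one class to them, and where a whole thing is asked for, a point or a joint stands for the part that bears it (a point fixed in the world has none). Each returns a list of dicts, best first, with "confidence" (0 to 1); they miss things now and then, are a little off and sometimes report something else, mostly with a low value. They report only what shows in the picture. A call takes as long as a camera call.
- models.look_for(label, camera): "centre" ([column, row] in pixels, amid what is visible of it).
- models.place_of(label, camera): "centre" ([column, row] in pixels: a listed point, or the origin of a listed thing).
The state is a dict: "t": time; "q": joint angles; "joint_vel": joint speeds; "tau": joint torques, N m; "tool_pos": TCP position; "ee_rot": TCP orientation; "ft_force": force on the tool from outside, world axes, zero at the start; "torque": the same for the moment, N m; "finger_gap": finger opening in m.
Only numpy, scipy, OpenCV 4.12 (cv2) and the standard library are available. Lean on these libraries where they do the work, as an engineer would, in place of code of your own. Each camera call takes 0.05 s, during which the arm holds its last target.

TASK

Check in the returns: stand each of the three black bell chestpieces upright, mouth down, in the grey dish of its own size - the large bell in the large dish, the medium in the medium, the small in the small. Only when all three are in, stand the wooden slip holder block upright, centred on the paper slip on the spring clip board, to mark the returns complete. Leave the flat black chestpiece and the brass bulb valve where they lie, and let go of everything.

Things in the scene. Friction and masses are not known exactly. Their poses are not given: they have to be found in the camera images.
- bell_large: the largest of three black bell chestpieces (loose, standing mouth down): mouth 54 mm in diameter at the table, narrowing over the lowest 21 mm to an upright round neck 20 mm in diameter, 50 mm high in all. A steel tube stub, 7 mm thick, sticks out of the neck by 13 mm at 34 mm height. Grip the neck from above with the stub in the gap between the fingers, i.e. closing across the stub. Origin: centre of the underside; z up, x along the stub, outward
- bell_medium: the middle-sized of three black bell chestpieces (loose, standing mouth down): mouth 38 mm in diameter at the table, narrowing over the lowest 21 mm to an upright round neck 18 mm in diameter, 46 mm high in all. A steel tube stub, 7 mm thick, sticks out of the neck by 13 mm at 34 mm height. Grip the neck from above with the stub in the gap between the fingers, i.e. closing across the stub. Origin: centre of the underside; z up, x along the stub, outward
- bell_small: the smallest of three black bell chestpieces (loose, standing mouth down): mouth 25 mm in diameter at the table, narrowing over the lowest 21 mm to an upright round neck 16 mm in diameter, 42 mm high in all. A steel tube stub, 7 mm thick, sticks out of the neck by 13 mm at 34 mm height. Grip the neck from above with the stub in the gap between the fingers, i.e. closing across the stub. Origin: centre of the underside; z up, x along the stub, outward
- dish_large: the largest of three round grey open dishes, fixed to the desk: 76 mm inside and 82 mm outside diameter, 12 mm high in all, floor and wall 3 mm thick. Origin: centre of the underside; z up
- dish_medium: the middle-sized of three round grey open dishes, fixed to the desk: 58 mm inside and 64 mm outside diameter, 12 mm high in all, floor and wall 3 mm thick. Origin: centre of the underside; z up
- dish_small: the smallest of three round grey open dishes, fixed to the desk: 45 mm inside and 51 mm outside diameter, 12 mm high in all, floor and wall 3 mm thick. Origin: centre of the underside; z up
- slip_block: the slip holder block: loose light wooden block, 50 mm long (x), 30 mm wide (y), 32 mm high, with an empty slot 4 mm wide and 10 mm deep along the length of its top. Grip it across the 30 mm width. Origin: centre of the underside; z up
- slip_centre (a point): the middle of the white paper slip (70 x 90 mm, flat) on the dark brown clip board with a steel spring clip, on the board's upper face, 5 mm above the desk. The board (220 mm along x, 160 mm along y) is fixed to the desk; its spring clip stands up to 20 mm above the desk at its far end, beginning 75 mm along x from this point. z up
- flat_head: bystander, to be left alone: a loose flat black disc chestpiece without a neck, 44 mm in diameter, 14 mm high, a steel stub at its side along x. Origin: centre of the underside
- bulb_valve: bystander, to be left alone: a small brass bulb valve lying on the desk, 38 mm long (x), 16 mm thick. Origin: on the desk under its middle

How it is judged:
On the way, in this order (a step that is already met when the one before it is completed fails the run):
1. all three bell chestpieces stand released in the dishes of their own size (horizontal distance between bell_large and dish_large below 0.013 m and z of bell_large in the frame of dish_large between 0 and 0.007 m and angle between each of bell_large, bell_medium, bell_small's own z axis and vertical below 0.12 rad and linear speed of each of bell_large, bell_medium, bell_small below 0.02 m/s and horizontal distance between bell_medium and dish_medium below 0.013 m and z of bell_medium in the frame of dish_medium between 0 and 0.007 m and horizontal distance between bell_small and dish_small below 0.013 m and z of bell_small in the frame of dish_small between 0 and 0.007 m and contact force between the fingers and bell_large below 0.1 N and contact force between the fingers and bell_medium below 0.1 N and contact force between the fingers and bell_small below 0.1 N), for 0.2 s.
2. then the slip holder block stands released on the paper slip (horizontal distance between slip_block and slip_centre below 0.015 m and z of slip_block in the frame of slip_centre between -0.003 and 0.004 m and angle between slip_block's own z axis and vertical below 0.1 rad and linear speed of slip_block below 0.02 m/s and contact force between the fingers and slip_block below 0.1 N), for 0.2 s.
At the end, for the whole second after the job is handed in: Each bell chestpiece stands upright (within 0.12 rad) on the floor of the dish of its own size, within 13 mm of its centre; the slip holder block stands upright (within 0.1 rad) on the clip board, within 15 mm of the slip's centre; all released and at rest (under 0.02 m/s) (all of step 1 and all of step 2); the robot touches nothing.
It fails at once if the flat chestpiece is moved by more than 20 mm (distance of flat_head from where it was at the start of the episode above 0.02 m).
It fails at once if the brass bulb valve is moved by more than 20 mm (distance of bulb_valve from where it was at the start of the episode above 0.02 m).
It also fails if it takes over 99 s, if anything falls off the work surface, if the arm or the gripper's body presses on something with over 40 N, if the wrist force passes 120 N, or if a joint passes its speed limit or range.

## Working session

There is one attempt and no reset: what is moved stays moved. The work goes in short steps, Python scripts to look and compute and a tool call to move; the robot and the scene stay as the last step left them, time stands still between calls to the robot, and variables do not carry over. Pictures are saved under pics/ and viewed, and the job is handed in when it is done.

Besides the shell and the picture viewer there is one more tool, called after ">>>" as name(argument=value, ...), one argument or row to a line, values as JSON. move_arm: Moves the arm, as the interface text tells. Its arguments: {"type":"object","properties":{"motion":{"type":"array","items":{"type":"object","properties":{"gripper":{"type":"number"},"dx":{"type":"number"},"dy":{"type":"number"},"dz":{"type":"number"},"yaw":{"type":"number"}}}},"squeeze":{"type":"number"}},"required":["motion"]}

```bash
mkdir -p pics; cat > h.py <<'E'
import numpy as np, cv2
from workcell import manip, capture, models
def cam(name,fn=None):
    c=capture(name)
    if fn: cv2.imwrite('pics/'+fn,c['color'][:,:,::-1])
    return c
def ray(c,px,z):
    f=240/np.tan(np.radians(c['vertical_fov'])/2)
    d=np.array([(px[0]-c['cx'])/f,(px[1]-c['cy'])/f,1.])
    a=np.array(c['attitude'],float)
    if a.shape==(3,3): R=a
    else:
        from scipy.spatial.transform import Rotation
        R=Rotation.from_euler('xyz',a).as_matrix()
    d=R@d;o=np.array(c['origin'])
    return o+d*(z-o[2])/d[2]
E
python3 - <<'E'
from h import *
for n in ['top','scene']:
    c=cam(n,n+'0.png')
    print(n,{k:v for k,v in c.items() if k!='color'})
    for l,z in [('bell_large',0),('bell_medium',0),('bell_small',0),('dish_large',0),('dish_medium',0),('dish_small',0),('slip_block',0),('slip_centre',.005),('flat_head',0),('bulb_valve',0)]:
        for r in models.place_of(l,n)[:2]:
            print(l,np.round(r['centre']),round(r['confidence'],2),ray(c,r['centre'],z).round(4)[:2])
print(manip.sense())
E
```

```text
top {'vertical_fov': 51.98525732867746, 'cx': 313.28085020014123, 'cy': 230.18787418829928, 'origin': array([ 0.39235654, -0.01305525,  0.87354673]), 'attitude': array([-2.95177628, -0.01960414, -1.56520716])}
bell_large [307. 277.] 0.82 [ 0.4754 -0.0182]
bell_medium [215. 190.] 0.85 [0.6333 0.1511]
bell_small [285. 194.] 0.48 [0.6269 0.0233]
bell_small [135. 272.] 0.29 [0.4818 0.2847]
dish_large [208. 284.] 0.69 [0.4623 0.1559]
dish_large [286. 193.] 0.59 [0.6288 0.0213]
dish_medium [120. 201.] 0.97 [0.6106 0.3222]
dish_medium [490. 277.] 0.28 [ 0.4786 -0.3466]
dish_small [363. 212.] 0.72 [ 0.5957 -0.12  ]
dish_small [212. 283.] 0.7 [0.4645 0.1489]
slip_block [382. 295.] 0.78 [ 0.4448 -0.1521]
slip_centre [489. 276.] 0.59 [ 0.4801 -0.3425]
flat_head [138. 273.] 0.56 [0.4797 0.2806]
bulb_valve [252. 244.] 0.62 [0.535  0.0809]
scene {'vertical_fov': 51.396164736889915, 'cx': 327.6301767189799, 'cy': 244.59981281772085, 'origin': array([ 1.14653843, -0.02094283,  0.69853246]), 'attitude': array([-2.39672821, -0.01390728,  1.5838983 ])}
bell_large [332. 230.] 0.71 [ 0.4637 -0.0106]
bell
[... 330 characters left out ...]
0.] 0.68 [0.4832 0.283 ]
bulb_valve [384. 258.] 0.6 [0.5348 0.0861]
{'t': 1.1, 'q': array([-1.51229412e+00,  3.80589704e-01,  1.29740363e+00,  2.75009365e-05,
        1.46360556e+00, -2.15315225e-01]), 'joint_vel': array([ 0.00018916,  0.00010404,  0.00070503, -0.00030549, -0.00179396,
       -0.00061156]), 'tau': array([ 5.35255022e-04, -4.37803030e+01, -2.24734211e+01,  7.14914943e-02,
        3.13716824e-02, -1.41065954e-06]), 'tool_pos': array([ 0.14871996, -0.52949049,  0.23875271]), 'ee_rot': array([1.57975774, 1.57076828, 0.28277591]), 'ft_force': array([-0.34043779,  0.18973349, -0.07750702]), 'torque': array([ 0.02302109, -0.01575162, -0.01514121]), 'finger_gap': 0.0884155023809627}
```

View pics/top0.png

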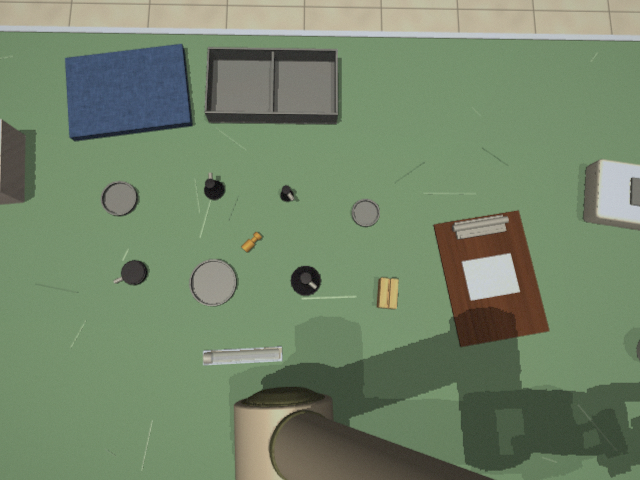

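View pics/scene0.png

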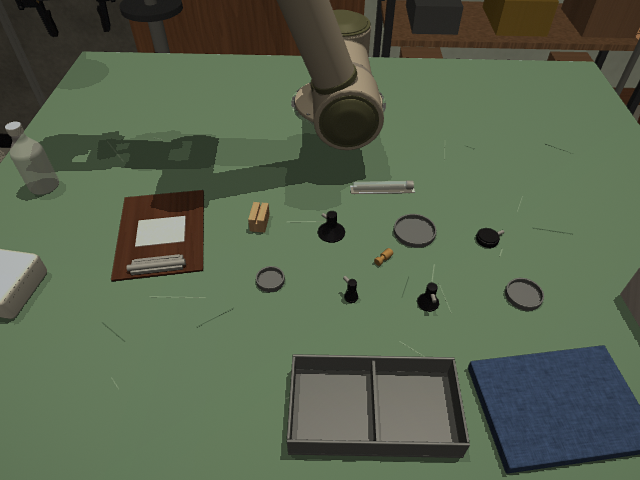

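```bash
python3 - <<'E'
import cv2
a=cv2.imread('pics/top0.png')
b=cv2.imread('pics/scene0.png')
o=cv2.resize(a[160:320,160:420],None,fx=3,fy=3,interpolation=cv2.INTER_CUBIC)
cv2.imwrite('pics/top0z.png',o)
o=cv2.resize(b[170:330,230:490],None,fx=3,fy=3,interpolation=cv2.INTER_CUBIC)
cv2.imwrite('pics/sc0z.png',o)
E
```

```text
(no output)
```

View pics/top0z.png

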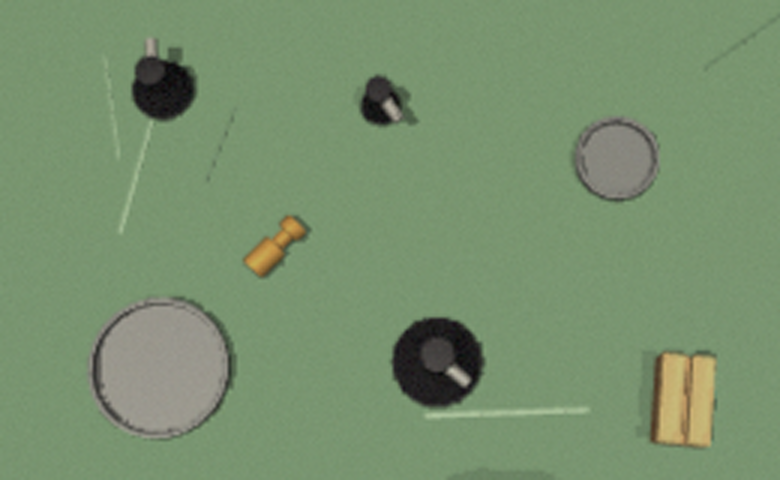

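View pics/sc0z.png

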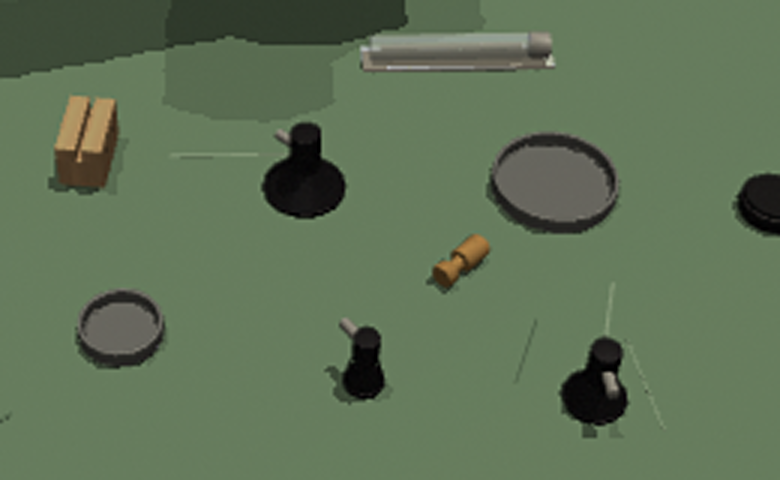

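```bash
cat > m.py <<'E'
from h import *
import sys
# clicks approx
def fake(n):
    if n=='top': return dict(vertical_fov=51.98525732867746,cx=313.28085020014123,cy=230.18787418829928,origin=[0.39235654,-0.01305525,0.87354673],attitude=[-2.95177628,-0.01960414,-1.56520716])
    return dict(vertical_fov=51.396164736889915,cx=327.6301767189799,cy=244.59981281772085,origin=[1.14653843,-0.02094283,0.69853246],attitude=[-2.39672821,-0.01390728,1.5838983])
E
python3 - <<'E'
from m import *
C=fake('top');S=fake('scene')
def t(n,x,y,z): print('top',n,ray(C,(160+x/3-.33,160+y/3-.33),z)[:2].round(4))
def s(n,x,y,z): print('sc ',n,ray(S,(230+x/3-.33,170+y/3-.33),z)[:2].round(4))
t('L mouth',438,362,.001);t('L top',437,354,.05);t('L stubtip',465,382,.034);s('L top',306,131,.05);s('L mouth',304,186,.003);s('stub',280,135,.034)
t('M mouth',164,89,.002);t('M top',150,70,.046);t('M stub',152,40,.034);s('M top',605,347,.046);s('stub',613,388,.034);s('M mouth',595,394,.003)
t('S mouth',381,105,.002);t('S top',379,88,.042);t('S stub',396,116,.034);s('S top',367,337,.042);s('stub',345,323,.034);s('S mouth',363,378,.003)
t('dL',161,367,.012);s('dL',554,180,.012)
t('dS',617,159,.012);s('dS',121,323,.012)
t('blk',686,399,.032)
for q in [(665,353),(715,355),(654,443),(711,446)]: t('blkc',*q,.032)
for q in [(68,98),(116,100),(56,152),(108,157)]: s('blkc',*q,.032)
im=cv2.imread('pics/top0.png');g=cv2.cvtColor(im,cv2.COLOR_BGR2HSV)
m=((g[:,:,1]<60)).astype(np.uint8)
for n,(x,y) in dict(dL=(214,282),dM=(120,198),dS=(365,213)).items():
    w=np.zeros_like(m);w[y-32:y+32,x-32:x+32]=m[y-32:y+32,x-32:x+32]
    k,lab,st,ce=cv2.connectedComponentsWithStats(w);i=lab[y,x]
    print(n,st[i],ce[i],ray(C,ce[i],.012)[:2].round(4))
    b=st[i]; print('  diam',(ray(C,(b[0]-.5,y),.012)-ray(C,(b[0]+b[2]-.5,y),.012))[:2].round(4))
# white slip
m=((g[:,:,1]<40)&(g[:,:,2]>150)).astype(np.uint8)
w=np.zeros_like(m);w[245:305,455:525]=m[245:305,455:525]
cs,_=cv2.findContours(w,0,1);c=max(cs,key=cv2.contourArea);r=cv2.minAreaRect(c);print(r)
print('slip',ray(C,r[0],.005)[:2]);B=[ray(C,p,.005)[:2] for p in cv2.boxPoints(r)];print(np.round(B,4))
E
```

```text
top L mouth [ 0.4696 -0.0163]
top L top [ 0.4697 -0.0155]
top L stubtip [ 0.4555 -0.0315]
sc  L top [ 0.4684 -0.0132]
sc  L mouth [ 0.4707 -0.0136]
sc  stub [ 0.4558 -0.0296]
top M mouth [0.6342 0.1518]
top M top [0.6332 0.1521]
top M stub [0.6551 0.1541]
sc  M top [0.6323 0.1537]
sc  stub [0.6514 0.1577]
sc  M mouth [0.6329 0.1551]
top S mouth [0.6255 0.0198]
top S top [0.625  0.0196]
top S stub [0.6104 0.0097]
sc  S top [0.6253 0.0222]
sc  stub [0.6091 0.0104]
sc  S mouth [0.6246 0.0219]
top dL [0.4646 0.1444]
sc  dL [0.4698 0.1473]
top dS [ 0.591  -0.1225]
sc  dS [ 0.5945 -0.1202]
top blk [ 0.4469 -0.1572]
top blkc [ 0.4729 -0.1458]
top blkc [ 0.472  -0.1745]
top blkc [ 0.4221 -0.1385]
top blkc [ 0.4206 -0.1708]
sc  blkc [ 0.4227 -0.1692]
sc  blkc [ 0.4237 -0.1377]
sc  blkc [ 0.4731 -0.171 ]
sc  blkc [ 0.4767 -0.1377]
dL [ 188  258   51   50 1879] [212.38956892 282.14741884] [0.4643 0.1461]
  diam [-0.0006  0.0884]
dM [  99  180   41   37 1109] [118.76375113 197.94138864] [0.6136 0.3198]
  diam [-0.0008  0.0729]
dS [350 198  30  30 678] [365.10176991 212.09734513] [ 0.592  -0.1221]
  diam [-0.0005  0.0541]
((490.5509338378906, 276.2716979980469), (40.297760009765625, 51.232215881347656), 79.3803482055664)
slip [ 0.47887304 -0.34483903]
[[ 0.5054 -0.2946]
 [ 0.5233 -0.3864]
 [ 0.4525 -0.3947]
 [ 0.4354 -0.3041]]
```

>>> move_arm(
  motion=[
    {"gripper":0.3,"dx":21,"dy":34,"dz":0,"yaw":0.1},
    {"gripper":0.3,"dx":42,"dy":68,"dz":0,"yaw":0.2},
    {"gripper":0.3,"dx":64,"dy":102,"dz":0,"yaw":0.3},
    {"gripper":0.3,"dx":85,"dy":137,"dz":0,"yaw":0.4},
    {"gripper":0.3,"dx":107,"dy":171,"dz":0,"yaw":0.5},
  ],
  squeeze=15,
)

```text
t: 1.52
tool_pos: [0.2562, -0.3567, 0.2388]
ee_rot: [0.028, 1.571, -0.765]
ft_force: [0.6, 0.0, 0.4]
finger_gap: 0.0621
```

```bash
python3 - <<'E'
import cv2
a=cv2.imread('pics/top0.png')[170:230,80:160]
b=cv2.imread('pics/scene0.png')[265:325,485:565]
o=cv2.hconcat([cv2.resize(x,None,fx=5,fy=5,interpolation=cv2.INTER_CUBIC) for x in(a,b)])
cv2.imwrite('pics/dm.png',o)
a=cv2.imread('pics/top0.png')[205:350,425:555]
b=cv2.imread('pics/scene0.png')[185:285,105:215]
o=cv2.hconcat([cv2.resize(x,(400,400),interpolation=cv2.INTER_CUBIC) for x in(a,b)])
cv2.imwrite('pics/sl.png',o)
E
```

```text
(no output)
```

View pics/dm.png

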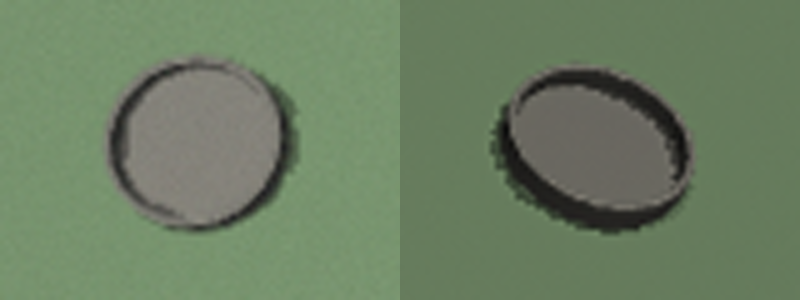

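View pics/sl.png

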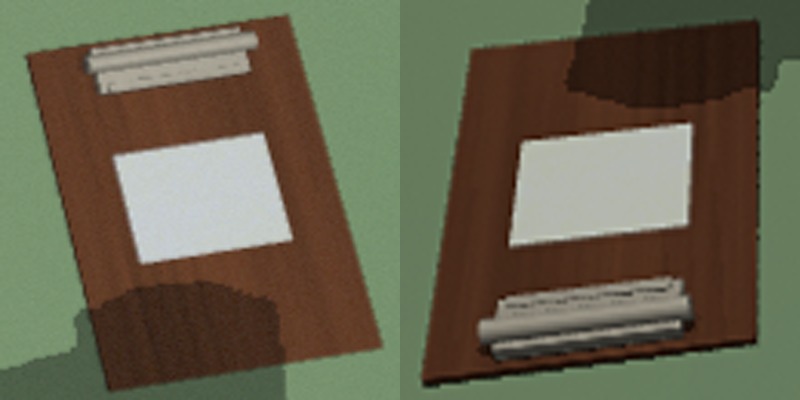

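```bash
python3 - <<'E'
from m import *
C=fake('top');S=fake('scene')
print('dM',ray(C,(119,198.4),.012),ray(S,(524.8,292.4),.012))
print('slip',ray(C,(490.6,276.4),.005),ray(S,(160.6,230.9),.005))
E
```

```text
dM [0.61271732 0.31926324 0.012     ] [0.61716591 0.3233223  0.012     ]
slip [ 0.47864542 -0.34491256  0.005     ] [ 0.47935364 -0.34218598  0.005     ]
```

>>> move_arm(
  motion=[
    {"gripper":0.3,"dx":21,"dy":34,"dz":0,"yaw":0.05},
    {"gripper":0.3,"dx":42,"dy":68,"dz":0,"yaw":0.08},
    {"gripper":0.3,"dx":64,"dy":102,"dz":0,"yaw":0.08},
    {"gripper":0.3,"dx":85,"dy":137,"dz":0,"yaw":0.08},
    {"gripper":0.3,"dx":107,"dy":171,"dz":0,"yaw":0.08},
  ],
)

```text
t: 1.93
tool_pos: [0.3632, -0.1856, 0.239]
ee_rot: [-0.025, 1.57, -0.742]
ft_force: [-0.1, -0.8, -0.6]
finger_gap: 0.0617
```

>>> move_arm(
  motion=[
    {"gripper":0.3,"dx":21,"dy":34,"dz":0,"yaw":0},
    {"gripper":0.3,"dx":42,"dy":68,"dz":0,"yaw":0},
    {"gripper":0.3,"dx":64,"dy":102,"dz":-10,"yaw":0},
    {"gripper":0.3,"dx":85,"dy":137,"dz":-20,"yaw":0},
    {"gripper":0.3,"dx":106,"dy":171,"dz":-30,"yaw":0},
  ],
)

```text
t: 2.35
tool_pos: [0.4694, -0.0144, 0.2086]
ee_rot: [0.377, 1.57, -0.339]
ft_force: [1.3, -0.9, 0.1]
finger_gap: 0.0618
```

>>> move_arm(
  motion=[
    {"gripper":0.3,"dx":0,"dy":0,"dz":-30,"yaw":0},
    {"gripper":0.3,"dx":0,"dy":0,"dz":-60,"yaw":0},
    {"gripper":0.3,"dx":0,"dy":0,"dz":-90,"yaw":0},
    {"gripper":0.3,"dx":0,"dy":0,"dz":-120,"yaw":0},
    {"gripper":0.3,"dx":0,"dy":0,"dz":-130,"yaw":0},
  ],
)

```text
t: 2.77
tool_pos: [0.4671, -0.0159, 0.0755]
ee_rot: [-2.707, 1.566, 2.859]
ft_force: [-0.9, -0.1, 0.0]
finger_gap: 0.0617
```

```bash
python3 - <<'E'
from h import *
a=cam('scene')['color'][120:290,230:440,::-1]
b=cam('top')['color'][210:350,230:400,::-1]
cv2.imwrite('pics/g1.png',cv2.hconcat([cv2.resize(a,(400,324)),cv2.resize(b,(393,324))]))
print(manip.sense()['tool_pos'])
E
```

```text
[ 0.46786483 -0.01625833  0.07717235]
```

View pics/g1.png

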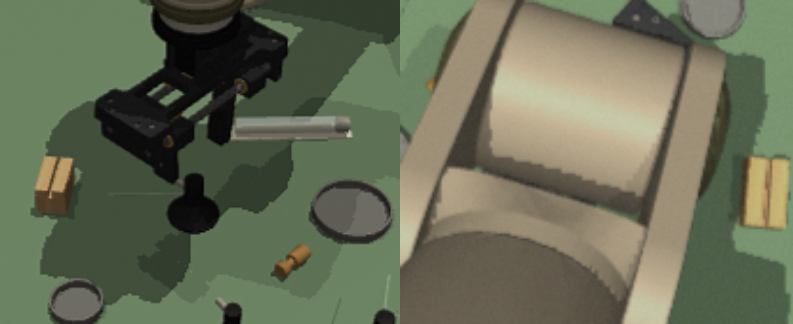

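```bash
python3 - <<'E'
from m import *
S=fake('scene')
for p in [(171,181),(220,142)]: print(ray(S,(230+p[0]*.525,120+p[1]*.525),.077))
E
ls pics
```

```text
[ 0.50158547 -0.03483374  0.077     ]
[0.4452022  0.01192803 0.077     ]
dm.png
g1.png
sc0z.png
scene0.png
sl.png
top0.png
top0z.png
```

>>> move_arm(
  motion=[
    {"gripper":0.3,"dx":0,"dy":0,"dz":-18,"yaw":0},
    {"gripper":0.3,"dx":0,"dy":0,"dz":-18,"yaw":0},
    {"gripper":0.3,"dx":0,"dy":0,"dz":-18,"yaw":0},
    {"gripper":0.3,"dx":0,"dy":0,"dz":-18,"yaw":0},
    {"gripper":0.3,"dx":0,"dy":0,"dz":-18,"yaw":0},
  ],
)

```text
t: 3.28
tool_pos: [0.4692, -0.0166, 0.0619]
ee_rot: [0.439, 1.569, -0.278]
ft_force: [0.1, 0.4, 0.3]
finger_gap: 0.0616
```

```bash
python3 - <<'E'
from h import *
a=cam('scene')['color'][150:270,260:410,::-1]
cv2.imwrite('pics/g2.png',cv2.resize(a,(750,600),interpolation=cv2.INTER_CUBIC))
s=manip.sense();print(s['tool_pos'],s['ee_rot'])
E
```

```text
[ 0.46915779 -0.01660193  0.06172969] [ 0.44940245  1.56900863 -0.26758815]
```

View pics/g2.png

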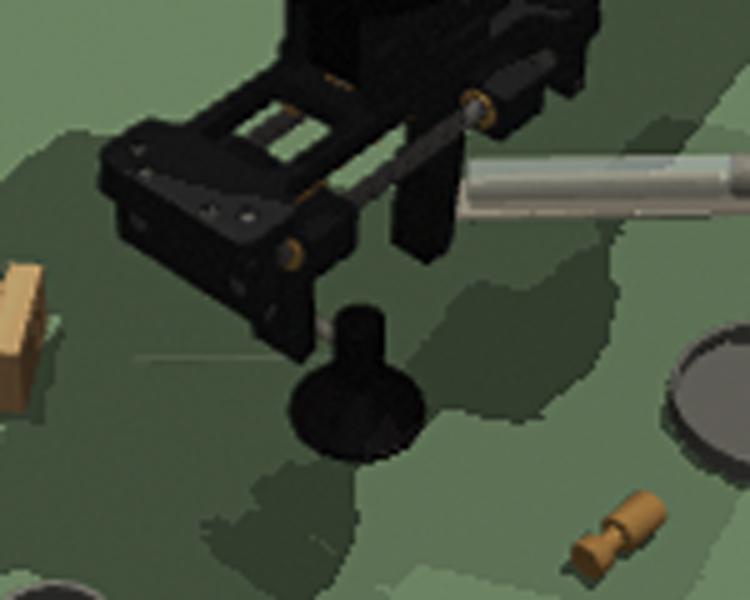

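>>> move_arm(
  motion=[
    {"gripper":0.3,"dx":0,"dy":1,"dz":-13,"yaw":0},
    {"gripper":0.3,"dx":0,"dy":1,"dz":-26,"yaw":0},
    {"gripper":0.3,"dx":0,"dy":1,"dz":-36,"yaw":0},
    {"gripper":0.3,"dx":0,"dy":1,"dz":-36,"yaw":0},
    {"gripper":0.3,"dx":0,"dy":1,"dz":-36,"yaw":0},
  ],
)

```text
t: 3.75
tool_pos: [0.4688, -0.0155, 0.0251]
ee_rot: [3.087, 1.571, 2.37]
ft_force: [-0.6, 0.2, -0.9]
finger_gap: 0.0613
```

>>> move_arm(
  motion=[
    {"gripper":1,"dx":0,"dy":0,"dz":0,"yaw":0},
    {"gripper":1,"dx":0,"dy":0,"dz":0,"yaw":0},
    {"gripper":1,"dx":0,"dy":0,"dz":0,"yaw":0},
    {"gripper":1,"dx":0,"dy":0,"dz":0,"yaw":0},
    {"gripper":1,"dx":0,"dy":0,"dz":0,"yaw":0},
  ],
  squeeze=15,
)

```text
t: 4.17
tool_pos: [0.4688, -0.0155, 0.025]
ee_rot: [0.413, 1.57, -0.304]
ft_force: [0.2, -0.0, 0.5]
finger_gap: 0.0305
```

>>> move_arm(
  motion=[
    {"gripper":1,"dx":0,"dy":0,"dz":0,"yaw":0},
    {"gripper":1,"dx":0,"dy":0,"dz":0,"yaw":0},
    {"gripper":1,"dx":0,"dy":0,"dz":0,"yaw":0},
    {"gripper":1,"dx":0,"dy":0,"dz":0,"yaw":0},
    {"gripper":1,"dx":0,"dy":0,"dz":0,"yaw":0},
  ],
)

```text
t: 4.58
tool_pos: [0.4688, -0.0155, 0.0248]
ee_rot: [0.418, 1.571, -0.299]
ft_force: [-0.5, -1.3, 2.0]
finger_gap: 0.0196
```

>>> move_arm(
  motion=[
    {"gripper":1,"dx":0,"dy":0,"dz":25,"yaw":0},
    {"gripper":1,"dx":0,"dy":0,"dz":50,"yaw":0},
    {"gripper":1,"dx":-1,"dy":20,"dz":60,"yaw":0},
    {"gripper":1,"dx":-1,"dy":50,"dz":60,"yaw":0},
    {"gripper":1,"dx":-2,"dy":80,"dz":60,"yaw":0},
  ],
)

```text
t: 5.0
tool_pos: [0.467, 0.065, 0.0854]
ee_rot: [0.616, 1.569, -0.103]
ft_force: [0.1, 0.8, -1.9]
finger_gap: 0.019
```

>>> move_arm(
  motion=[
    {"gripper":1,"dx":0,"dy":25,"dz":0,"yaw":0},
    {"gripper":1,"dx":0,"dy":50,"dz":0,"yaw":0},
    {"gripper":1,"dx":0,"dy":70,"dz":0,"yaw":0},
    {"gripper":1,"dx":0,"dy":81,"dz":0,"yaw":0},
    {"gripper":1,"dx":0,"dy":81,"dz":0,"yaw":0},
  ],
)

```text
t: 5.42
tool_pos: [0.4664, 0.1469, 0.0846]
ee_rot: [-2.74, 1.57, 2.829]
ft_force: [-0.4, -0.4, -1.0]
finger_gap: 0.0192
```

```bash
python3 - <<'E'
from h import *
a=cam('scene')['color'][130:290,300:500,::-1]
cv2.imwrite('pics/g3.png',cv2.resize(a,(750,600),interpolation=cv2.INTER_CUBIC))
s=manip.sense();print(s['tool_pos'],s['ee_rot'],s['finger_gap'])
E
```

```text
[0.4665075  0.14579201 0.08453795] [-1.94639225  1.57029469 -2.66167233] 0.01970609155502898
```

View pics/g3.png

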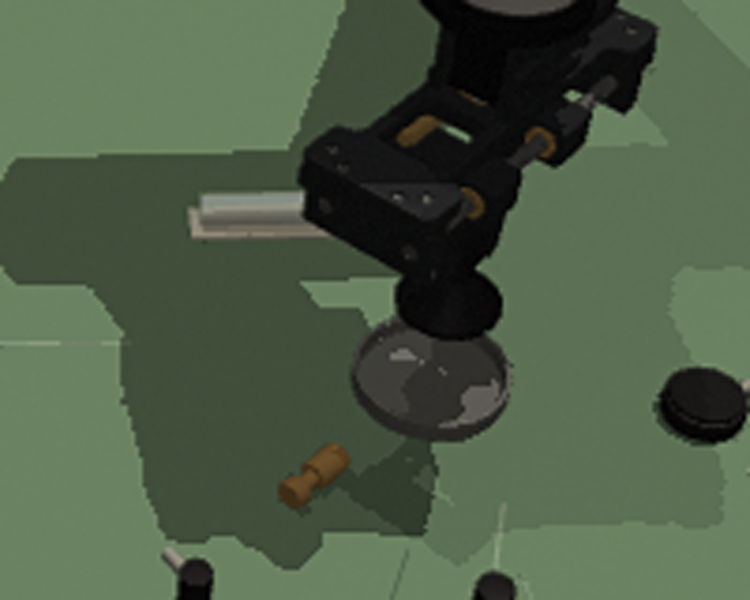

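```bash
python3 - <<'E'
from m import *
S=fake('scene')
print(ray(S,(419.6,210.7),.0605),ray(S,(415,229),.012))
E
```

```text
[0.46774864 0.15046624 0.0605    ] [0.46795527 0.14879138 0.012     ]
```

>>> move_arm(
  motion=[
    {"gripper":1,"dx":1,"dy":0,"dz":-20,"yaw":0},
    {"gripper":1,"dx":1,"dy":0,"dz":-40,"yaw":0},
    {"gripper":1,"dx":1,"dy":0,"dz":-50,"yaw":0},
    {"gripper":1,"dx":1,"dy":0,"dz":-54,"yaw":0},
    {"gripper":1,"dx":1,"dy":0,"dz":-56,"yaw":0},
  ],
)

```text
t: 5.88
tool_pos: [0.4677, 0.1445, 0.0283]
ee_rot: [-2.244, 1.57, -2.963]
ft_force: [-0.4, -0.0, -1.2]
finger_gap: 0.0193
```

>>> move_arm(
  motion=[
    {"gripper":0.4,"dx":0,"dy":0,"dz":0,"yaw":0},
    {"gripper":0.4,"dx":0,"dy":0,"dz":0,"yaw":0},
    {"gripper":0.4,"dx":0,"dy":0,"dz":0,"yaw":0},
    {"gripper":0.4,"dx":0,"dy":0,"dz":0,"yaw":0},
    {"gripper":0.4,"dx":0,"dy":0,"dz":0,"yaw":0},
  ],
)

```text
t: 6.3
tool_pos: [0.4679, 0.1455, 0.0292]
ee_rot: [0.77, 1.57, 0.053]
ft_force: [0.2, 0.1, 0.4]
finger_gap: 0.0507
```

>>> move_arm(
  motion=[
    {"gripper":0.4,"dx":0,"dy":0,"dz":30,"yaw":0},
    {"gripper":0.4,"dx":0,"dy":0,"dz":60,"yaw":0},
    {"gripper":0.4,"dx":0,"dy":0,"dz":80,"yaw":0},
    {"gripper":0.4,"dx":30,"dy":0,"dz":80,"yaw":0},
    {"gripper":0.4,"dx":65,"dy":2,"dz":80,"yaw":-0.1},
  ],
)

```text
t: 6.72
tool_pos: [0.5328, 0.1477, 0.1109]
ee_rot: [0.845, 1.568, 0.029]
ft_force: [0.6, -0.4, 0.1]
finger_gap: 0.0528
```

>>> move_arm(
  motion=[
    {"gripper":0.4,"dx":20,"dy":1,"dz":0,"yaw":-0.12},
    {"gripper":0.4,"dx":40,"dy":2,"dz":0,"yaw":-0.24},
    {"gripper":0.4,"dx":60,"dy":3,"dz":0,"yaw":-0.36},
    {"gripper":0.4,"dx":80,"dy":5,"dz":0,"yaw":-0.48},
    {"gripper":0.4,"dx":100,"dy":5,"dz":0,"yaw":-0.6},
  ],
)

```text
t: 7.13
tool_pos: [0.6335, 0.1528, 0.1089]
ee_rot: [3.014, 1.571, 1.592]
ft_force: [0.2, 0.6, -1.0]
finger_gap: 0.0531
```

>>> move_arm(
  motion=[
    {"gripper":0.4,"dx":0,"dy":0,"dz":-15,"yaw":0},
    {"gripper":0.4,"dx":0,"dy":0,"dz":-35,"yaw":0},
    {"gripper":0.4,"dx":0,"dy":0,"dz":-44,"yaw":0},
    {"gripper":0.4,"dx":0,"dy":0,"dz":-44,"yaw":0},
    {"gripper":0.4,"dx":0,"dy":0,"dz":-44,"yaw":0},
  ],
)

```text
t: 7.55
tool_pos: [0.6326, 0.1526, 0.065]
ee_rot: [-1.652, 1.57, -3.069]
ft_force: [-0.3, 0.8, 0.6]
finger_gap: 0.0527
```

```bash
python3 - <<'E'
from h import *
a=cam('scene')['color'][180:340,340:540,::-1]
cv2.imwrite('pics/g4.png',cv2.resize(a,(750,600),interpolation=cv2.INTER_CUBIC))
s=manip.sense();print(s['tool_pos'],s['ee_rot'],s['finger_gap'])
E
```

```text
[0.63299209 0.15256075 0.06569116] [1.47565641 1.5696964  0.05876007] 0.05318533047408044
```

View pics/g4.png

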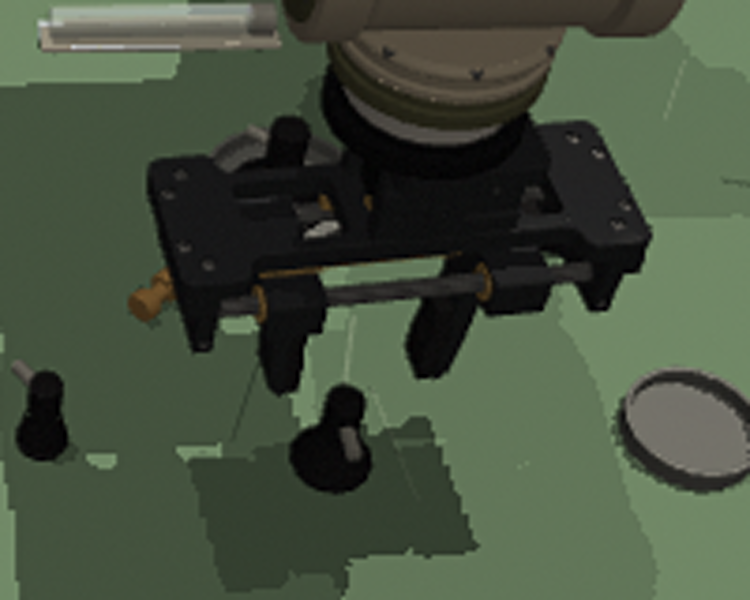

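>>> move_arm(
  motion=[
    {"gripper":0.4,"dx":0,"dy":0,"dz":-15,"yaw":0},
    {"gripper":0.4,"dx":0,"dy":0,"dz":-30,"yaw":0},
    {"gripper":0.4,"dx":0,"dy":0,"dz":-41,"yaw":0},
    {"gripper":0.4,"dx":0,"dy":0,"dz":-41,"yaw":0},
    {"gripper":1,"dx":0,"dy":0,"dz":-41,"yaw":0},
  ],
)

```text
t: 8.02
tool_pos: [0.6329, 0.1525, 0.0242]
ee_rot: [1.451, 1.571, 0.034]
ft_force: [0.2, -0.2, -0.0]
finger_gap: 0.0484
```

>>> move_arm(
  motion=[
    {"gripper":1,"dx":0,"dy":0,"dz":0,"yaw":0},
    {"gripper":1,"dx":0,"dy":0,"dz":0,"yaw":0},
    {"gripper":1,"dx":0,"dy":0,"dz":0,"yaw":0},
    {"gripper":1,"dx":0,"dy":0,"dz":0,"yaw":0},
    {"gripper":1,"dx":0,"dy":0,"dz":0,"yaw":0},
  ],
)

```text
t: 8.43
tool_pos: [0.6329, 0.1526, 0.0241]
ee_rot: [1.632, 1.57, 0.215]
ft_force: [-0.4, 0.6, 1.3]
finger_gap: 0.0173
```

>>> move_arm(
  motion=[
    {"gripper":1,"dx":0,"dy":0,"dz":0,"yaw":0},
    {"gripper":1,"dx":0,"dy":0,"dz":0,"yaw":0},
    {"gripper":1,"dx":0,"dy":0,"dz":0,"yaw":0},
    {"gripper":1,"dx":0,"dy":0,"dz":0,"yaw":0},
    {"gripper":1,"dx":0,"dy":0,"dz":0,"yaw":0},
  ],
)

```text
t: 8.85
tool_pos: [0.6329, 0.1526, 0.0241]
ee_rot: [1.597, 1.57, 0.18]
ft_force: [-0.5, 1.0, 4.5]
finger_gap: 0.0174
```

>>> move_arm(
  motion=[
    {"gripper":1,"dx":0,"dy":0,"dz":25,"yaw":0},
    {"gripper":1,"dx":0,"dy":0,"dz":50,"yaw":0},
    {"gripper":1,"dx":0,"dy":20,"dz":60,"yaw":0},
    {"gripper":1,"dx":-5,"dy":50,"dz":60,"yaw":0},
    {"gripper":1,"dx":-10,"dy":80,"dz":60,"yaw":0},
  ],
)

```text
t: 9.27
tool_pos: [0.6229, 0.2327, 0.0841]
ee_rot: [1.431, 1.57, 0.012]
ft_force: [-0.3, 0.2, -1.7]
finger_gap: 0.0177
```

>>> move_arm(
  motion=[
    {"gripper":1,"dx":-2,"dy":25,"dz":0,"yaw":0},
    {"gripper":1,"dx":-4,"dy":50,"dz":0,"yaw":0},
    {"gripper":1,"dx":-6,"dy":75,"dz":0,"yaw":0},
    {"gripper":1,"dx":-8,"dy":89,"dz":0,"yaw":0},
    {"gripper":1,"dx":-8,"dy":89,"dz":0,"yaw":0},
  ],
)

```text
t: 9.68
tool_pos: [0.6137, 0.3239, 0.083]
ee_rot: [-1.819, 1.57, 3.05]
ft_force: [-0.2, -0.9, -0.7]
finger_gap: 0.0174
```

```bash
python3 - <<'E'
from h import *
a=cam('scene')['color'][180:340,440:640,::-1]
cv2.imwrite('pics/g5.png',cv2.resize(a,(750,600),interpolation=cv2.INTER_CUBIC))
s=manip.sense();print(s['tool_pos'],s['ee_rot'],s['finger_gap'])
E
```

```text
[0.61415476 0.32214475 0.08305508] [-1.18627663  1.56969091 -2.60144555] 0.01762864572422195
```

View pics/g5.png

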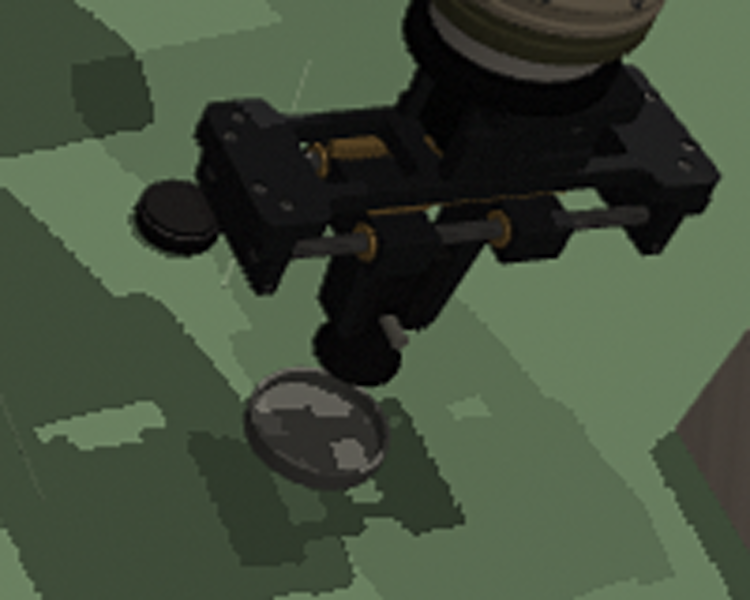

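```bash
python3 - <<'E'
from m import *
S=fake('scene')
k=200/750
print(ray(S,(440+357*k-.4,180+352*k-.4),.0595),ray(S,(440+317*k-.4,180+422*k-.4),.012))
E
```

```text
[0.61369757 0.32641523 0.0595    ] [0.61661217 0.32230726 0.012     ]
```

>>> move_arm(
  motion=[
    {"gripper":1,"dx":2,"dy":-2,"dz":-20,"yaw":0},
    {"gripper":1,"dx":2,"dy":-2,"dz":-40,"yaw":0},
    {"gripper":1,"dx":2,"dy":-2,"dz":-50,"yaw":0},
    {"gripper":1,"dx":2,"dy":-2,"dz":-54,"yaw":0},
    {"gripper":1,"dx":2,"dy":-2,"dz":-56,"yaw":0},
  ],
)

```text
t: 10.15
tool_pos: [0.6169, 0.3185, 0.0273]
ee_rot: [-1.271, 1.57, -2.689]
ft_force: [-0.4, 0.6, -0.6]
finger_gap: 0.0167
```

>>> move_arm(
  motion=[
    {"gripper":1,"dx":0,"dy":0,"dz":0,"yaw":0},
    {"gripper":0.4,"dx":0,"dy":0,"dz":0,"yaw":0},
    {"gripper":0.4,"dx":0,"dy":0,"dz":0,"yaw":0},
    {"gripper":0.4,"dx":0,"dy":0,"dz":0,"yaw":0},
    {"gripper":0.4,"dx":0,"dy":0,"dz":0,"yaw":0},
  ],
)

```text
t: 10.57
tool_pos: [0.6169, 0.3196, 0.0284]
ee_rot: [1.722, 1.57, 0.306]
ft_force: [-0.5, -0.9, -0.0]
finger_gap: 0.0418
```

>>> move_arm(
  motion=[
    {"gripper":0.4,"dx":0,"dy":0,"dz":20,"yaw":0},
    {"gripper":0.4,"dx":0,"dy":0,"dz":40,"yaw":0},
    {"gripper":0.4,"dx":0,"dy":0,"dz":70,"yaw":0},
    {"gripper":0.4,"dx":0,"dy":-30,"dz":80,"yaw":0},
    {"gripper":0.4,"dx":0,"dy":-65,"dz":80,"yaw":0.1},
  ],
)

```text
t: 10.98
tool_pos: [0.6176, 0.2559, 0.1114]
ee_rot: [1.56, 1.564, 0.246]
ft_force: [-0.4, -0.3, 0.3]
finger_gap: 0.053
```

>>> move_arm(
  motion=[
    {"gripper":0.4,"dx":1,"dy":-39,"dz":0,"yaw":0.1},
    {"gripper":0.4,"dx":2,"dy":-78,"dz":0,"yaw":0.2},
    {"gripper":0.4,"dx":4,"dy":-117,"dz":0,"yaw":0.3},
    {"gripper":0.4,"dx":6,"dy":-156,"dz":0,"yaw":0.37},
    {"gripper":0.4,"dx":8,"dy":-195,"dz":0,"yaw":0.37},
  ],
)

```text
t: 11.4
tool_pos: [0.6246, 0.0577, 0.1083]
ee_rot: [0.783, 1.57, -0.16]
ft_force: [0.3, 0.2, -0.4]
finger_gap: 0.0527
```

>>> move_arm(
  motion=[
    {"gripper":0.4,"dx":0,"dy":-25,"dz":0,"yaw":0},
    {"gripper":0.4,"dx":0,"dy":-39,"dz":-10,"yaw":0},
    {"gripper":0.4,"dx":0,"dy":-39,"dz":-30,"yaw":0},
    {"gripper":0.4,"dx":0,"dy":-39,"dz":-46,"yaw":0},
    {"gripper":0.4,"dx":0,"dy":-39,"dz":-46,"yaw":0},
  ],
)

```text
t: 11.82
tool_pos: [0.623, 0.0211, 0.0583]
ee_rot: [-2.385, 1.565, 2.951]
ft_force: [-0.8, -0.1, -0.7]
finger_gap: 0.0529
```

```bash
python3 - <<'E'
from h import *
a=cam('scene')['color'][180:340,260:460,::-1]
cv2.imwrite('pics/g6.png',cv2.resize(a,(750,600),interpolation=cv2.INTER_CUBIC))
b=cam('scene')['color'][180:340,380:580,::-1]
cv2.imwrite('pics/g6b.png',cv2.resize(b,(750,600),interpolation=cv2.INTER_CUBIC))
s=manip.sense();print(s['tool_pos'],s['ee_rot'],s['finger_gap'])
E
```

```text
[0.62458665 0.02124575 0.06145997] [-2.50297407  1.56984363  2.83398108] 0.05291570416727613
```

View pics/g6.png

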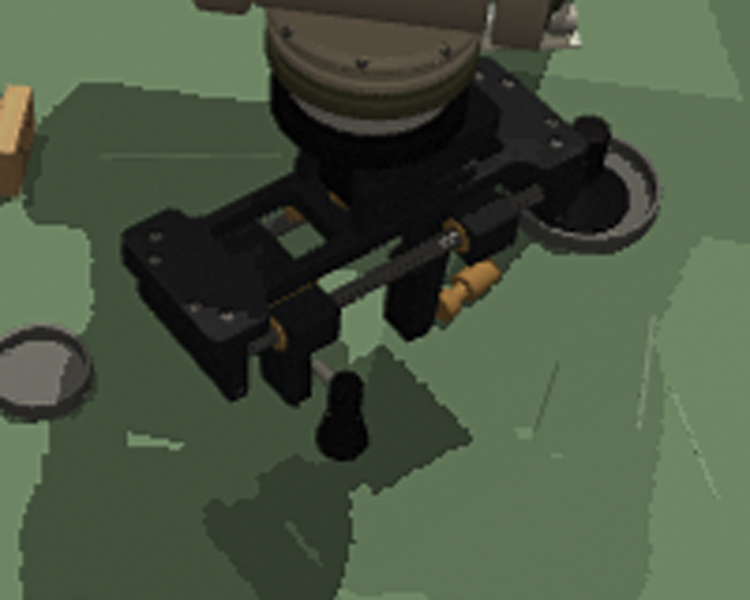

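View pics/g6b.png

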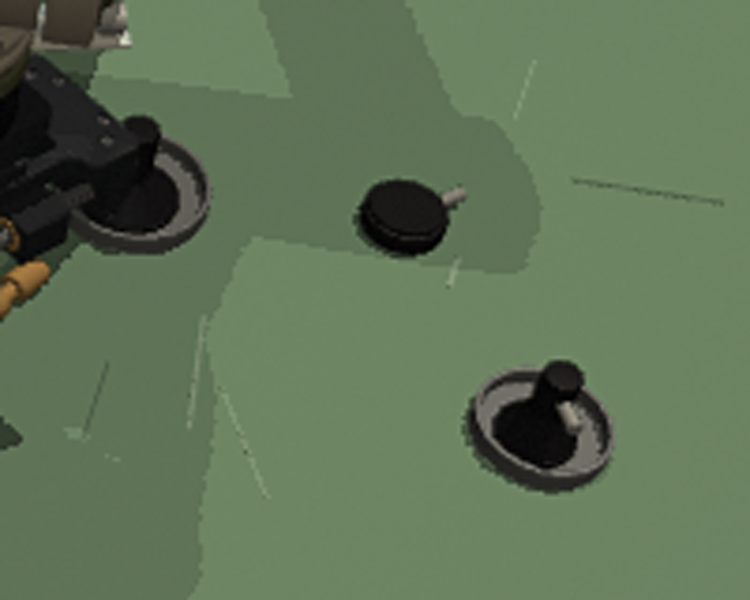

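>>> move_arm(
  motion=[
    {"gripper":0.4,"dx":0,"dy":0,"dz":-15,"yaw":0},
    {"gripper":0.4,"dx":0,"dy":0,"dz":-30,"yaw":0},
    {"gripper":0.4,"dx":0,"dy":0,"dz":-40,"yaw":0},
    {"gripper":0.4,"dx":0,"dy":0,"dz":-40,"yaw":0},
    {"gripper":1,"dx":0,"dy":0,"dz":-40,"yaw":0},
  ],
)

```text
t: 12.33
tool_pos: [0.625, 0.0208, 0.0222]
ee_rot: [0.863, 1.57, -0.083]
ft_force: [-0.7, -0.3, 1.7]
finger_gap: 0.0483
```

>>> move_arm(
  motion=[
    {"gripper":1,"dx":0,"dy":0,"dz":0,"yaw":0},
    {"gripper":1,"dx":0,"dy":0,"dz":0,"yaw":0},
    {"gripper":1,"dx":0,"dy":0,"dz":0,"yaw":0},
    {"gripper":1,"dx":0,"dy":0,"dz":0,"yaw":0},
    {"gripper":1,"dx":0,"dy":0,"dz":0,"yaw":0},
  ],
)

```text
t: 12.75
tool_pos: [0.6248, 0.0205, 0.0221]
ee_rot: [0.824, 1.57, -0.124]
ft_force: [-0.0, 0.2, 2.3]
finger_gap: 0.0155
```

>>> move_arm(
  motion=[
    {"gripper":1,"dx":0,"dy":0,"dz":0,"yaw":0},
    {"gripper":1,"dx":0,"dy":0,"dz":0,"yaw":0},
    {"gripper":1,"dx":0,"dy":0,"dz":0,"yaw":0},
    {"gripper":1,"dx":0,"dy":0,"dz":0,"yaw":0},
    {"gripper":1,"dx":0,"dy":0,"dz":0,"yaw":0},
  ],
)

```text
t: 13.17
tool_pos: [0.6249, 0.0205, 0.022]
ee_rot: [0.934, 1.57, -0.013]
ft_force: [-0.4, 0.6, 4.5]
finger_gap: 0.0153
```

Lift and carry to the small dish (0.593, −0.121): dx −32, dy −142.

>>> move_arm(
  motion=[
    {"gripper":1,"dx":0,"dy":0,"dz":25,"yaw":0},
    {"gripper":1,"dx":0,"dy":0,"dz":50,"yaw":0},
    {"gripper":1,"dx":-5,"dy":-20,"dz":60,"yaw":0},
    {"gripper":1,"dx":-12,"dy":-50,"dz":60,"yaw":0},
    {"gripper":1,"dx":-18,"dy":-80,"dz":60,"yaw":0},
  ],
)

```text
t: 13.58
tool_pos: [0.6065, -0.0598, 0.0823]
ee_rot: [0.58, 1.57, -0.365]
ft_force: [0.1, 0.0, -0.6]
finger_gap: 0.0152
```

>>> move_arm(
  motion=[
    {"gripper":1,"dx":-4,"dy":-20,"dz":0,"yaw":0},
    {"gripper":1,"dx":-10,"dy":-45,"dz":0,"yaw":0},
    {"gripper":1,"dx":-14,"dy":-62,"dz":0,"yaw":0},
    {"gripper":1,"dx":-14,"dy":-62,"dz":0,"yaw":0},
    {"gripper":1,"dx":-14,"dy":-62,"dz":0,"yaw":0},
  ],
)

```text
t: 14.0
tool_pos: [0.5925, -0.1219, 0.0814]
ee_rot: [-2.862, 1.57, 2.473]
ft_force: [0.1, 0.1, -0.7]
finger_gap: 0.0152
```

```bash
python3 - <<'E'
from h import *
a=cam('scene')['color'][160:320,180:380,::-1]
cv2.imwrite('pics/g7.png',cv2.resize(a,(750,600),interpolation=cv2.INTER_CUBIC))
s=manip.sense();print(s['tool_pos'],s['ee_rot'],s['finger_gap'])
E
```

```text
[ 0.59262565 -0.12102347  0.08144876] [-2.96227633  1.57003798  2.37359928] 0.015075629028438816
```

View pics/g7.png

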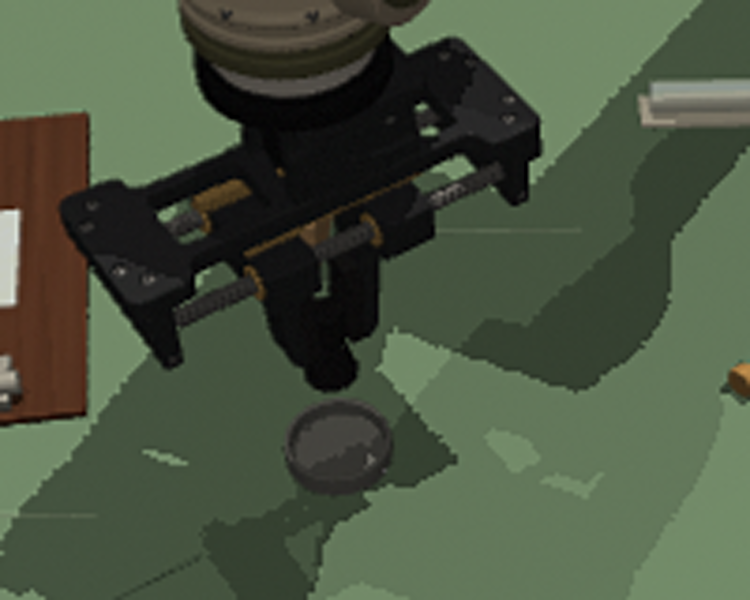

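```bash
python3 - <<'E'
from m import *
S=fake('scene')
k=200/750
print(ray(S,(180+331*k-.4,160+367*k-.4),.060),ray(S,(180+338.5*k-.4,160+442*k-.4),.012))
E
```

```text
[ 0.58999294 -0.120818    0.06      ] [ 0.59477947 -0.12040381  0.012     ]
```

>>> move_arm(
  motion=[
    {"gripper":1,"dx":0,"dy":0,"dz":-20,"yaw":0},
    {"gripper":1,"dx":0,"dy":0,"dz":-40,"yaw":0},
    {"gripper":1,"dx":0,"dy":0,"dz":-45,"yaw":0},
    {"gripper":1,"dx":0,"dy":0,"dz":-45,"yaw":0},
    {"gripper":1,"dx":0,"dy":0,"dz":-45,"yaw":0},
  ],
)

```text
t: 14.47
tool_pos: [0.5931, -0.1208, 0.0372]
ee_rot: [0.841, 1.571, -0.105]
ft_force: [-0.2, 0.4, -0.2]
finger_gap: 0.0152
```

>>> move_arm(
  motion=[
    {"gripper":1,"dx":2,"dy":0,"dz":-5,"yaw":0},
    {"gripper":1,"dx":2,"dy":0,"dz":-9,"yaw":0},
    {"gripper":1,"dx":2,"dy":0,"dz":-11,"yaw":0},
    {"gripper":1,"dx":2,"dy":0,"dz":-11,"yaw":0},
    {"gripper":1,"dx":2,"dy":0,"dz":-11,"yaw":0},
  ],
)

```text
t: 14.88
tool_pos: [0.5947, -0.1215, 0.0258]
ee_rot: [2.562, 1.571, 1.615]
ft_force: [0.6, -0.3, -0.5]
finger_gap: 0.0157
```

>>> move_arm(
  motion=[
    {"gripper":0.4,"dx":0,"dy":0,"dz":0,"yaw":0},
    {"gripper":0.4,"dx":0,"dy":0,"dz":0,"yaw":0},
    {"gripper":0.4,"dx":0,"dy":0,"dz":0,"yaw":0},
    {"gripper":0.4,"dx":0,"dy":0,"dz":0,"yaw":0},
    {"gripper":0.4,"dx":0,"dy":0,"dz":0,"yaw":0},
  ],
)

```text
t: 15.3
tool_pos: [0.5947, -0.1215, 0.0258]
ee_rot: [0.666, 1.571, -0.281]
ft_force: [-0.1, -0.3, -0.1]
finger_gap: 0.0464
```

>>> move_arm(
  motion=[
    {"gripper":0.4,"dx":0,"dy":0,"dz":20,"yaw":0},
    {"gripper":0.4,"dx":0,"dy":0,"dz":50,"yaw":0},
    {"gripper":0.4,"dx":0,"dy":0,"dz":90,"yaw":0},
    {"gripper":0.2,"dx":-20,"dy":0,"dz":110,"yaw":-0.1},
    {"gripper":0.2,"dx":-50,"dy":-10,"dz":110,"yaw":-0.2},
  ],
)

```text
t: 15.72
tool_pos: [0.5472, -0.1313, 0.1402]
ee_rot: [0.755, 1.561, -0.394]
ft_force: [-0.7, 0.4, 0.2]
finger_gap: 0.0644
```

```bash
python3 - <<'E'
from h import *
a=cam('scene','s8.png')['color']
b=cam('top','t8.png')['color']
s=manip.sense();print(s['tool_pos'],s['ee_rot'],s['finger_gap'])
E
```

```text
[ 0.54215328 -0.13183448  0.1367644 ] [-1.47611312  1.57018977 -2.6269193 ] 0.07002539072407003
```

View pics/s8.png

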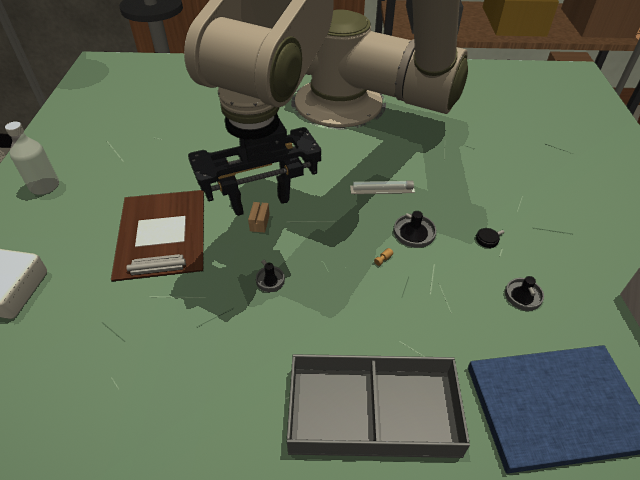

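View pics/t8.png

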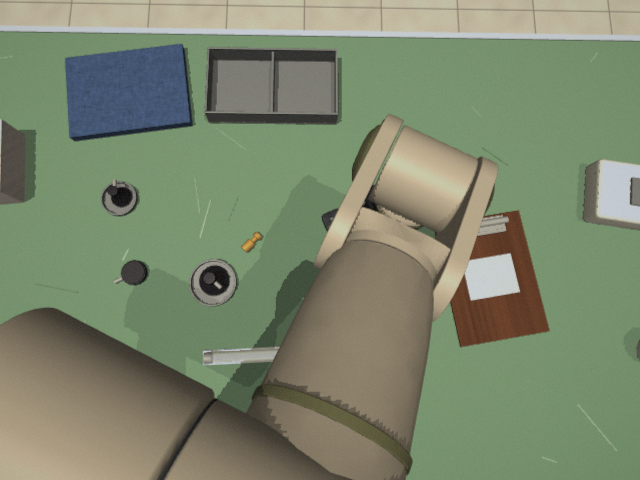

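```bash
python3 - <<'E'
import cv2
s=cv2.imread('pics/s8.png');t=cv2.imread('pics/t8.png')
Z=lambda a,x,y:cv2.resize(a[y-25:y+25,x-33:x+33],(264,200),interpolation=cv2.INTER_CUBIC)
r1=cv2.hconcat([Z(s,270,278),Z(s,415,228),Z(s,525,292)])
r2=cv2.hconcat([Z(s,259,217),Z(t,214,282),Z(t,120,198)])
cv2.imwrite('pics/z8.png',cv2.vconcat([r1,r2]))
E
```

```text
(no output)
```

View pics/z8.png

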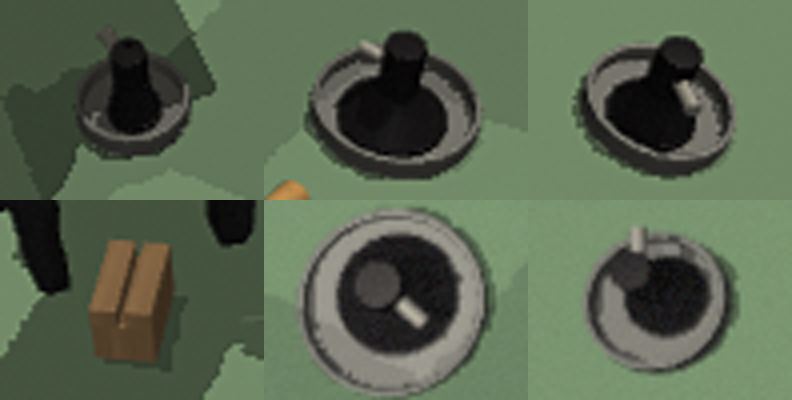

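```bash
python3 - <<'E'
from m import *
T=fake('top');S=fake('scene')
def p(c,cx,cy,ox,oy,x,y,z): return ray(c,(cx-33+(x-ox)/4-.4,cy-25+(y-oy)/4-.4),z)[:2]
def d(n,a,b): print(n,((a-b)*1000).round(1))
d('S sc',p(S,270,278,0,0,134,108,.006),p(S,270,278,0,0,133.5,102,.012))
d('L sc',p(S,415,228,264,0,391,117,.004),p(S,415,228,264,0,395,107,.012))
d('M sc',p(S,525,292,528,0,651,115,.005),p(S,525,292,528,0,658,107,.012))
d('L top',p(T,214,282,264,200,398,294,.004),p(T,214,282,264,200,394,303,.012))
d('M top',p(T,120,198,528,200,667,296,.005),p(T,120,198,528,200,657,302,.012))
S_=[(121,241),(174,245),(91,312),(156,317)]
P=[p(S,259,217,0,200,*q,.032) for q in [(112,241),(174,245),(91,311),(156,317)]]
print(np.round(P,4),np.mean(P,0))
E
```

```text
S sc [-1.4 -0.3]
L sc [-1.  -0.7]
M sc [-0.9 -0.7]
L top [ 4.6 -0.1]
M top [ 4.6 -1.6]
[[ 0.4212 -0.1669]
 [ 0.4232 -0.1362]
 [ 0.4705 -0.1713]
 [ 0.4737 -0.1401]] [ 0.44712794 -0.15361206]
```

>>> move_arm(
  motion=[
    {"gripper":0.2,"dx":-20,"dy":-5,"dz":0,"yaw":-0.1},
    {"gripper":0.2,"dx":-40,"dy":-10,"dz":0,"yaw":-0.2},
    {"gripper":0.2,"dx":-60,"dy":-15,"dz":0,"yaw":-0.3},
    {"gripper":0.2,"dx":-80,"dy":-20,"dz":0,"yaw":-0.4},
    {"gripper":0.2,"dx":-96,"dy":-24,"dz":0,"yaw":-0.51},
  ],
)

```text
t: 16.23
tool_pos: [0.4479, -0.1556, 0.1354]
ee_rot: [-2.087, 1.57, 2.536]
ft_force: [0.4, 0.2, 0.0]
finger_gap: 0.0708
```

>>> move_arm(
  motion=[
    {"gripper":0.2,"dx":0,"dy":0,"dz":-20,"yaw":0},
    {"gripper":0.2,"dx":0,"dy":0,"dz":-45,"yaw":0},
    {"gripper":0.2,"dx":0,"dy":0,"dz":-70,"yaw":0},
    {"gripper":0.2,"dx":0,"dy":0,"dz":-80,"yaw":0},
    {"gripper":0.2,"dx":0,"dy":0,"dz":-80,"yaw":0},
  ],
)

```text
t: 16.65
tool_pos: [0.4482, -0.155, 0.0535]
ee_rot: [-2.089, 1.566, 2.538]
ft_force: [-1.0, -0.7, 0.3]
finger_gap: 0.0706
```

```bash
python3 - <<'E'
from h import *
a=cam('scene')['color'][110:270,160:360,::-1]
cv2.imwrite('pics/g9.png',cv2.resize(a,(750,600),interpolation=cv2.INTER_CUBIC))
s=manip.sense();print(s['tool_pos'],s['ee_rot'],s['finger_gap'])
E
```

```text
[ 0.44876963 -0.1553211   0.05485515] [-2.10574154  1.56843825  2.52144122] 0.0704572824922524
```

View pics/g9.png

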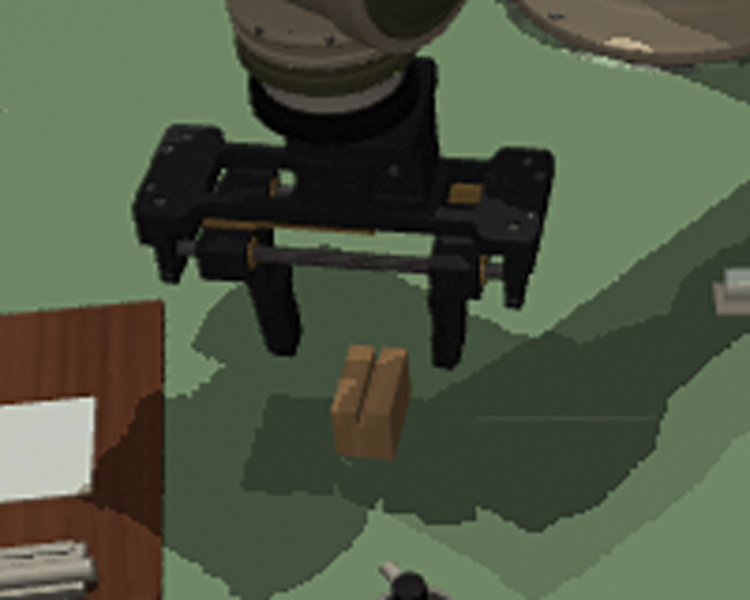

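>>> move_arm(
  motion=[
    {"gripper":0.2,"dx":-1,"dy":0,"dz":-15,"yaw":0},
    {"gripper":0.2,"dx":-1,"dy":0,"dz":-30,"yaw":0},
    {"gripper":0.2,"dx":-1,"dy":0,"dz":-42,"yaw":0},
    {"gripper":0.2,"dx":-1,"dy":0,"dz":-48,"yaw":0},
    {"gripper":0.2,"dx":-1,"dy":0,"dz":-48,"yaw":0},
  ],
)

```text
t: 17.12
tool_pos: [0.4479, -0.1555, 0.0075]
ee_rot: [-2.087, 1.57, 2.54]
ft_force: [0.1, 0.2, -0.3]
finger_gap: 0.0709
```

>>> move_arm(
  motion=[
    {"gripper":1,"dx":0,"dy":0,"dz":0,"yaw":0},
    {"gripper":1,"dx":0,"dy":0,"dz":0,"yaw":0},
    {"gripper":1,"dx":0,"dy":0,"dz":0,"yaw":0},
    {"gripper":1,"dx":0,"dy":0,"dz":0,"yaw":0},
    {"gripper":1,"dx":0,"dy":0,"dz":0,"yaw":0},
  ],
)

```text
t: 17.53
tool_pos: [0.4479, -0.1556, 0.0081]
ee_rot: [1.082, 1.57, -0.575]
ft_force: [0.6, 0.1, 0.3]
finger_gap: 0.0394
```

>>> move_arm(
  motion=[
    {"gripper":1,"dx":0,"dy":0,"dz":0,"yaw":0},
    {"gripper":1,"dx":0,"dy":0,"dz":0,"yaw":0},
    {"gripper":1,"dx":0,"dy":0,"dz":0,"yaw":0},
    {"gripper":1,"dx":0,"dy":0,"dz":0,"yaw":0},
    {"gripper":1,"dx":0,"dy":0,"dz":0,"yaw":0},
  ],
)

```text
t: 17.95
tool_pos: [0.4478, -0.1556, 0.0079]
ee_rot: [1.026, 1.57, -0.631]
ft_force: [-0.0, 0.5, 3.8]
finger_gap: 0.0298
```

>>> move_arm(
  motion=[
    {"gripper":1,"dx":0,"dy":0,"dz":25,"yaw":0},
    {"gripper":1,"dx":0,"dy":0,"dz":50,"yaw":0},
    {"gripper":1,"dx":4,"dy":-20,"dz":60,"yaw":0},
    {"gripper":1,"dx":9,"dy":-50,"dz":60,"yaw":0},
    {"gripper":1,"dx":14,"dy":-80,"dz":60,"yaw":0},
  ],
)

```text
t: 18.37
tool_pos: [0.462, -0.2362, 0.0685]
ee_rot: [0.995, 1.57, -0.661]
ft_force: [0.5, 0.5, -0.7]
finger_gap: 0.0299
```

>>> move_arm(
  motion=[
    {"gripper":1,"dx":4,"dy":-28,"dz":0,"yaw":0},
    {"gripper":1,"dx":8,"dy":-56,"dz":0,"yaw":0},
    {"gripper":1,"dx":12,"dy":-84,"dz":0,"yaw":0},
    {"gripper":1,"dx":18,"dy":-108,"dz":0,"yaw":0},
    {"gripper":1,"dx":18,"dy":-108,"dz":0,"yaw":0},
  ],
)

```text
t: 18.78
tool_pos: [0.4801, -0.3476, 0.0673]
ee_rot: [0.641, 1.569, -1.019]
ft_force: [-1.8, 0.3, -1.8]
finger_gap: 0.0301
```

```bash
python3 - <<'E'
from h import *
a=cam('scene')['color'][140:300,80:280,::-1]
cv2.imwrite('pics/g10.png',cv2.resize(a,(750,600),interpolation=cv2.INTER_CUBIC))
s=manip.sense();print(s['tool_pos'],s['ee_rot'],s['finger_gap'])
E
```

```text
[ 0.47956496 -0.34514331  0.06703519] [-1.77147465  1.57071183  2.85260024] 0.030038904805387154
```

View pics/g10.png

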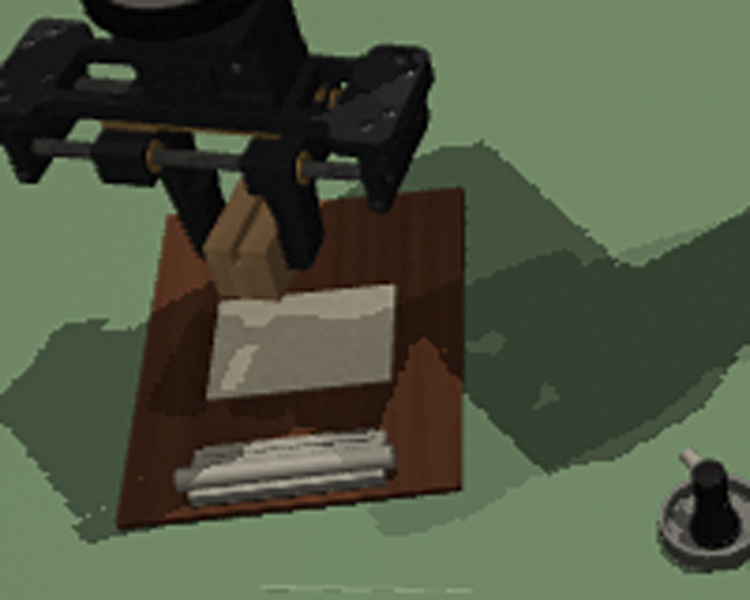

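```bash
python3 - <<'E'
from m import *
S=fake('scene');k=200/750
for q in [(215,295),(281,300)]: print(ray(S,(80+q[0]*k-.4,140+q[1]*k-.4),.0592))
for q in [(222,300),(394,284),(392,381),(208,399)]: print(ray(S,(80+q[0]*k-.4,140+q[1]*k-.4),.005))
E
```

```text
[ 0.50075531 -0.36750558  0.0592    ]
[ 0.50332487 -0.33485725  0.0592    ]
[ 0.44963494 -0.392225    0.005     ]
[ 0.43515093 -0.30495444  0.005     ]
[ 0.50522269 -0.29143131  0.005     ]
[ 0.51985265 -0.38027814  0.005     ]
```

>>> move_arm(
  motion=[
    {"gripper":1,"dx":0,"dy":0,"dz":-15,"yaw":0},
    {"gripper":1,"dx":0,"dy":0,"dz":-30,"yaw":0},
    {"gripper":1,"dx":0,"dy":0,"dz":-40,"yaw":0},
    {"gripper":1,"dx":0,"dy":0,"dz":-40,"yaw":0},
    {"gripper":1,"dx":0,"dy":0,"dz":-40,"yaw":0},
  ],
)

```text
t: 19.25
tool_pos: [0.4796, -0.3427, 0.0275]
ee_rot: [-2.357, 1.569, 2.27]
ft_force: [0.6, -0.3, -1.5]
finger_gap: 0.0296
```

>>> move_arm(
  motion=[
    {"gripper":1,"dx":0,"dy":0,"dz":-6,"yaw":0},
    {"gripper":1,"dx":0,"dy":0,"dz":-11,"yaw":0},
    {"gripper":1,"dx":0,"dy":0,"dz":-14,"yaw":0},
    {"gripper":1,"dx":0,"dy":0,"dz":-14,"yaw":0},
    {"gripper":1,"dx":0,"dy":0,"dz":-14,"yaw":0},
  ],
)

```text
t: 19.67
tool_pos: [0.4797, -0.3435, 0.0137]
ee_rot: [-2.291, 1.571, 2.335]
ft_force: [-0.4, -0.7, -0.8]
finger_gap: 0.0298
```

```bash
python3 - <<'E'
from h import *
a=cam('scene')['color'][140:300,80:280,::-1]
cv2.imwrite('pics/g11.png',cv2.resize(a,(750,600),interpolation=cv2.INTER_CUBIC))
s=manip.sense();print(s['tool_pos'],s['ft_force'],s['finger_gap'])
E
```

```text
[ 0.47975482 -0.34356008  0.01387554] [ 0.1278329   1.11820552 -0.99343296] 0.030188166826861765
```

View pics/g11.png

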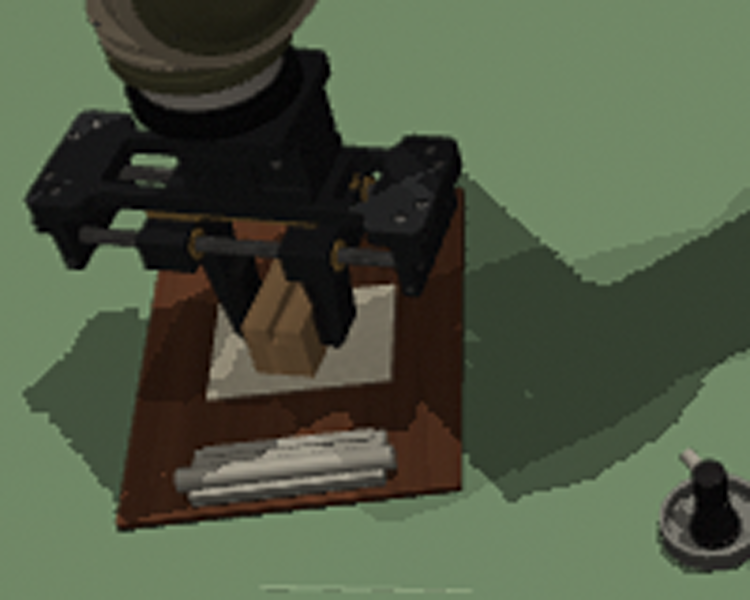

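```bash
python3 - <<'E'
from m import *
S=fake('scene');k=200/750
a=[ray(S,(80+q[0]*k-.4,140+q[1]*k-.4),.006) for q in [(250,371),(318,377)]]
print(a,np.mean(a,0)-np.array([.0249,-.00225,0]))
E
```

```text
[array([ 0.50112293, -0.36391315,  0.006     ]), array([ 0.50436757, -0.32875709,  0.006     ])] [ 0.47784525 -0.34408512  0.006     ]
```

>>> move_arm(
  motion=[
    {"gripper":1,"dx":0,"dy":0,"dz":-1,"yaw":0},
    {"gripper":0.3,"dx":0,"dy":0,"dz":-1,"yaw":0},
    {"gripper":0.3,"dx":0,"dy":0,"dz":-1,"yaw":0},
    {"gripper":0.3,"dx":0,"dy":0,"dz":-1,"yaw":0},
    {"gripper":0.3,"dx":0,"dy":0,"dz":-1,"yaw":0},
  ],
)

```text
t: 20.13
tool_pos: [0.4798, -0.3436, 0.0129]
ee_rot: [0.96, 1.571, -0.697]
ft_force: [-0.2, 0.8, 0.3]
finger_gap: 0.0544
```

>>> move_arm(
  motion=[
    {"gripper":0.3,"dx":0,"dy":0,"dz":0,"yaw":0},
    {"gripper":0.3,"dx":0,"dy":0,"dz":20,"yaw":0},
    {"gripper":0.3,"dx":0,"dy":0,"dz":45,"yaw":0},
    {"gripper":0.3,"dx":0,"dy":0,"dz":75,"yaw":0},
    {"gripper":0.3,"dx":0,"dy":0,"dz":105,"yaw":0},
  ],
)

```text
t: 20.55
tool_pos: [0.4795, -0.3433, 0.1188]
ee_rot: [-2.31, 1.57, 2.316]
ft_force: [-0.1, 0.3, 0.1]
finger_gap: 0.0617
```

>>> move_arm(
  motion=[
    {"gripper":0.3,"dx":-30,"dy":0,"dz":20,"yaw":0},
    {"gripper":0.3,"dx":-60,"dy":-10,"dz":40,"yaw":0},
    {"gripper":0.3,"dx":-90,"dy":-20,"dz":60,"yaw":0},
    {"gripper":0.3,"dx":-120,"dy":-30,"dz":80,"yaw":0},
    {"gripper":0.3,"dx":-150,"dy":-40,"dz":80,"yaw":0},
  ],
)

```text
t: 20.97
tool_pos: [0.329, -0.3847, 0.2014]
ee_rot: [0.561, 1.564, -1.096]
ft_force: [1.2, -1.0, 0.9]
finger_gap: 0.0618
```

>>> move_arm(
  motion=[
    {"gripper":0.3,"dx":-25,"dy":-30,"dz":0,"yaw":0},
    {"gripper":0.3,"dx":-50,"dy":-60,"dz":0,"yaw":0},
    {"gripper":0.3,"dx":-75,"dy":-80,"dz":0,"yaw":0},
    {"gripper":0.3,"dx":-100,"dy":-90,"dz":0,"yaw":0},
    {"gripper":0.3,"dx":-100,"dy":-90,"dz":0,"yaw":0},
  ],
)

```text
t: 21.38
tool_pos: [0.2262, -0.4754, 0.1975]
ee_rot: [-1.239, 1.57, -2.9]
ft_force: [0.3, 1.3, 0.5]
finger_gap: 0.0617
```

```bash
python3 - <<'E'
from h import *
s=cam('scene','s12.png');t=cam('top','t12.png')
S=s['color'][:,:,::-1];T=t['color'][:,:,::-1]
Z=lambda a,x,y:cv2.resize(a[y-25:y+25,x-33:x+33],(264,200),interpolation=cv2.INTER_CUBIC)
r1=cv2.hconcat([Z(S,270,278),Z(S,415,228),Z(S,525,292)])
r2=cv2.hconcat([Z(T,365,213),Z(T,214,282),Z(T,120,198)])
r3=cv2.hconcat([Z(S,161,231),Z(T,490,276),Z(T,252,242)])
cv2.imwrite('pics/z12.png',cv2.vconcat([r1,r2,r3]))
print(manip.sense())
for n,c in (('top',t),('scene',s)):
    for l in ('flat_head','bulb_valve','slip_block'):
        r=models.place_of(l,n)
        if r: print(l,n,r[0]['confidence'],ray(c,r[0]['centre'],.005 if l[0]=='s' else 0)[:2])
E
```

```text
{'t': 21.4833, 'q': array([-1.34537207e+00,  3.73602403e-01,  1.43380631e+00,  2.65524627e-04,
        1.33445372e+00,  3.13433503e-01]), 'joint_vel': array([ 0.03869236, -0.00426074,  0.0004573 ,  0.00248367,  0.00065062,
        0.00601879]), 'tau': array([-1.87268827e+00, -4.16171694e+01, -2.12757879e+01, -2.60837143e-02,
       -4.42100060e-02, -1.05642776e-01]), 'tool_pos': array([ 0.22922014, -0.47358721,  0.19771465]), 'ee_rot': array([2.69171082, 1.57042295, 1.03284304]), 'ft_force': array([-0.39349068, -0.61997521,  0.36180017]), 'torque': array([ 0.02248027,  0.00544001, -0.02390447]), 'finger_gap': 0.0619886940359762}
flat_head top 0.81 [0.48007681 0.28347283]
bulb_valve top 0.61 [0.53567638 0.08326136]
slip_block top 0.86 [ 0.47598619 -0.34581881]
flat_head scene 0.74 [0.47592525 0.28507902]
bulb_valve scene 0.56 [0.53233121 0.08530547]
slip_block scene 0.93 [ 0.48436166 -0.33887047]
```

View pics/z12.png

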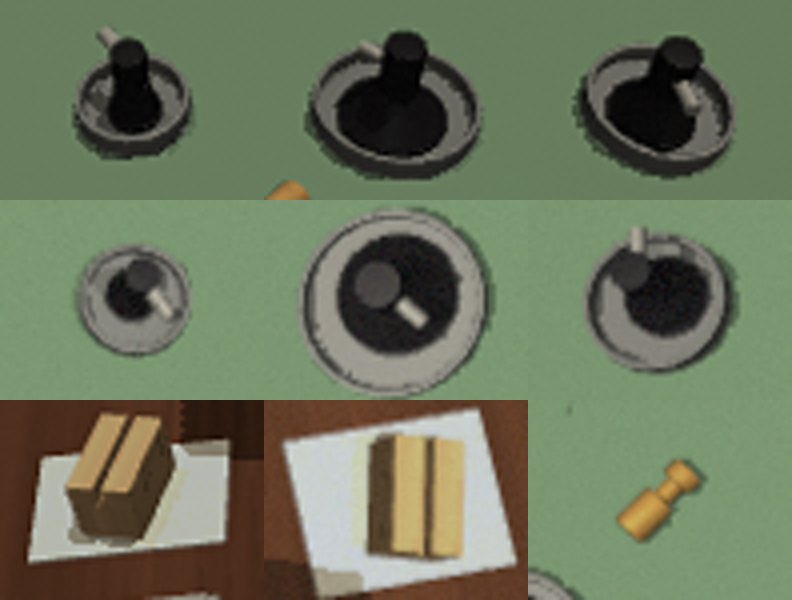

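View pics/t12.png

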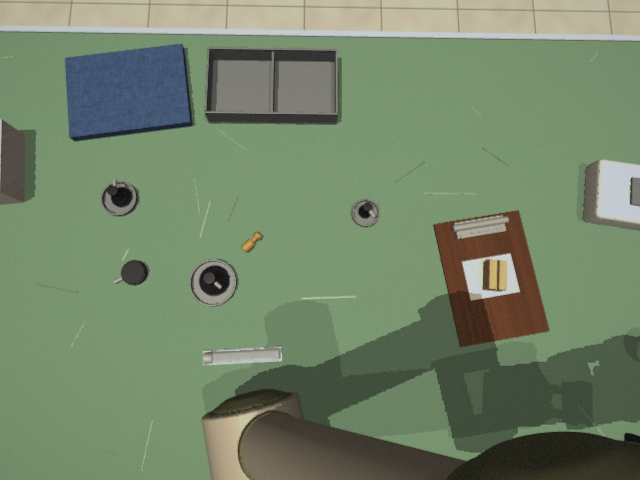

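```bash
python3 - <<'E'
from m import *
T=fake('top')
f=lambda x,y,z: ray(T,(490-33+(x-264)/4-.4,251+(y-400)/4-.4),z)[:2]
print('block',f(430,497,.037),'slip',np.mean([f(x,y,.005) for x,y in [(285,440),(476,409),(517,563),(322,594)]],0))
print(manip.hand_in())
E
```

```text
block [ 0.47822161 -0.34580064] slip [ 0.47966702 -0.34502003]
the job is handed in; nothing more can be done
None
```

All three bells stand upright and released in the dishes of their own size. The slip block was placed last and stands upright on the paper slip. I handed the job in at about t = 21.5 s; no verdict is reported.

Last checks, from the final pictures or the ones just after release:

| Item | Off centre | Limit |
|---|---|---|
| Large bell | 1 to 5 mm, depending on camera | 13 mm |
| Medium bell | 1 to 5 mm, depending on camera | 13 mm |
| Small bell | about 1.5 mm (scene camera; top view judged by eye) | 13 mm |
| Slip block | about 2 mm | 15 mm |

- **Bystanders:** the flat chestpiece and the bulb valve show no visible movement. Their estimates changed by 8 mm at most, about the size of the networks' scatter.
- **Arm:** it is clear of everything, with the gripper open.

**Disagreements:** the two cameras differed by 2 to 6 mm on the dish positions, so I averaged them. The network's scene-camera estimate of the block was about 7 mm from the top-camera result, but my measurements in both pictures agreed to about 2 mm.

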